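# Bin the used dropper through the pedal trap

## Robot

A 6-joint arm with a two-finger parallel gripper is mounted at the origin on the work surface. World frame = base frame: x ahead of the robot, y to its left, z up, the work surface at z = 0. Lengths are in m, angles in rad, forces in N, time in s.
With the tool pointing down it reaches from about 0.275 to 0.875 m from the base axis. Payload 12.5 kg.
Tool frame: the origin (TCP) lies where the fingers leave the gripper's body, on its centre line; the fingertips stand manip.finger_overhang ahead of it and the grasp point (between the pads) lies 54 mm ahead of it (manip.finger_overhang is the distance from the TCP to the fingertips, in m); z points along the fingers, y is the direction in which the jaws open and shut (so a half turn about z gives the same grasp; the last joint's range is limited). The gripper opens to 85 mm and grips with 20 to 120 N. Pads are 22 mm wide; open, the fingers measure 114 mm over their backs; the gripper's body (76 mm by 85 mm) begins 54 mm behind the grasp point. The pads swing forward as they close: fully open they stand 13 mm farther back than shut.
Start: joints at [1.241, 0.351, 1.652, -0, 1.139, -0.085], TCP at [0.133, 0.534, 0.304] pointing down, gripper open.
Joint ranges: [-2.75, 2.75], [-0.79, 2.1], [0.01, 2.65], [-1.57, 4.71], [0.07, 3.14], [-2.87, 2.87]. Speed limits (rad/s): [2.22, 2.22, 2.79, 3.14, 3.14, 3.14].

## Interface

Orientations are given as a 3x3 rotation matrix whose columns are the frame's x, y, z axes.
In Python, from plant import manip, fingers, planner, cams, job, status gives the robot as it stands. The module is installed in compiled form; this text tells all that it offers. Calls block until the motion is done:
- manip.move_ptp(position, orientation): joint-space move of the TCP to a pose.
- manip.move_linear(position, rotation=None, speed=0.15, max_force=None): straight line of the TCP; rotation=None keeps the orientation; speed is the mean speed in m/s. With max_force (N) it stops when the force on the tool has changed by that much, and returns True; else False.
- manip.set_joints(angles): joint-space move.
- fingers.move_gripper(opening, grasp_force=None): opening from 0.0 (shut) to 1.0 (fully open); grasp_force is the grip in N (None keeps the last); returns when the fingers have stopped.
- manip.dwell(seconds).
- planner.solve_ik(position, orientation): joint angles nearest the present ones, or None.
- cams.grab_frame(name): name is "scene" or "top" or "wrist"; returns a dict with "pixels" (384x512x3 uint8, red, green, blue), "z_map" (384x512 float32, m along the optical axis (not along the pixel's ray), 0 where there is no reading), "fx", "fy", "cx", "cy" (pixels), "dist_coeffs" ([k1, k2, p1, p2, k3] as OpenCV has them; the pictures are not rectified), "R" (3x3) and "t" (3): a world point X has camera coordinates R X + t. Camera axes: x right, y down, z forward; pixel columns grow to the right and rows downward; lengths in m; the calibration is good to about 2 mm. A picture is of the moment at which its call begins.
A pose or a line that the arm cannot do raises manip.PlanningError and nothing moves.
- job.close_job(): hands the job in, once; it reports no verdict.
Readings, each from a call of its own:
- status.read_time_s(): time.
- status.read_joint_pos(): joint angles.
- status.read_joint_vel(): joint speeds.
- status.read_effort(): joint torques, N m.
- status.read_tool_pos(): TCP position.
- status.read_orientation(): TCP orientation.
- status.read_force(): force on the tool from outside, world axes, zero at the start.
- status.read_wrist_torque(): the same for the moment, N m.
- status.read_gripper_width(): opening from 0.0 (shut) to 1.0 (fully open).
Only numpy, scipy, OpenCV 4.12 (cv2) and the standard library are available. Lean on these libraries where they do the work, as an engineer would, in place of code of your own. Each camera call takes 0.05 s, during which the arm holds its last target.

## Task

Throw away the used dropper: pull it out of the little cup and set it in the hopper on top of the clear waste bin, then press the bin's guarded pedal fully down to its stop for a moment, without forcing it, so that the trap drops the dropper into the bin, and let the pedal come back up. Leave the cup standing about where it is and do not disturb the bottle, the slide box and the dish.

Things in the scene. Friction and masses are not known exactly. Their poses are not given: they have to be found in the camera images.
- bin: Waste bin fixed to the bench: hollow clear box 160 (x) by 180 (y) by 180 mm high, grey top with a square hopper over its centre. Origin: centre of the box's underside, z up. The pedal, under a wire guard, juts from its -x face, which looks to the robot's right (world -y) or right and away (yaw 1.5 to 2.3 rad).
- hopper (a point): Centre of the hopper's mouth, 180 mm above the bench. Hopper: 74 by 74 mm inside, 50 mm deep, aligned with the bin; its floor, 130 mm above the bench, is a steel trap flap hinged at its +x side that swings down only with the pedal. A light thing stands or leans on it and drops through when the pedal goes down.
- pedal (a joint): Pedal angle, rad: 0 = up at rest, 0.28 = down on its stop; springs back when let go. Pushed down at the pad it takes about 4 N at first and 8 N just before the stop, where it goes rigid: a push that rises to about 14 N means the stop is reached. Over 30 N is forcing it.
- pedal_pad (a point): Point to press, on top of the pedal, 15 mm from its free end, mid-width; moves with it: 48 mm above the bench at rest, 25 mm fully down. Pedal: black ribbed plate 80 mm wide, 95 long, 8 thick, hinged at the bin's -x face 32 mm above the bench, free end to -x, sloping up 0.14 rad at rest, down as much when pressed.
- guard (a point): Middle of the guard's front cross wire, 174 mm from the bin's centre towards its -x, 106 mm above the bench. From it steel wires 7 mm thick, 20 mm apart, 88 mm wide in all, run back to the bin over the pedal and bar it from straight above. The front below the wires is open: enter with closed fingers tilted 40 to 45 degrees, tips leading down and to the bin's +x.
- dropper: Used dropper, about 18 g, 115 mm long: white stem 10 mm thick with a black rubber bulb 16 mm thick at its top (bulb 76 to 115 mm from the foot, full thickness from 82 to 106). Stands bulb up, loose, in the cup, and may lean a little. Origin: centre of its foot; z along it to the bulb.
- dropper_mid (a point): Middle of the dropper's length, on its axis, 57.5 mm from its foot.
- cup: Loose white ceramic cup, 350 g, 44 mm across, 55 mm high, bore 34 mm, floor 6 mm thick. Origin: centre of its underside, z up. It stands to the left or right of the bin; the bottle is at the other side.
- bottle: Amber bottle with black cap, 54 mm across, 100 mm high, loose; bystander. Origin: centre of its underside, z up.
- slide_box: Box of slides, 80 by 50 by 30 mm high, loose; bystander. Origin: centre of its underside.
- dish: Round glass dish, 90 mm across, 16 mm high, loose; bystander. Origin: centre of its underside.

How it is judged:
By the outcome, as a careful person would: the job done as asked, in the order asked, and still so for the second after the job is handed in, with the robot touching nothing.
It also fails if it takes over 72 s, if anything falls off the work surface, if the arm or the gripper's body presses on something with over 40 N, if the wrist force passes 120 N, or if a joint passes its speed limit or range.

## Working session

There is one attempt and no reset: what is moved stays moved. The work goes in short steps, each a Python script; the robot and the scene stay as the last script left them, time stands still between calls to the robot, and variables do not carry over. Pictures are saved under pics/ and viewed, and the job is handed in when it is done.

```bash
mkdir -p pics; python3 - <<'E'
from plant import manip, fingers, planner, cams, job, status
import cv2, numpy as np, pickle
print(status.read_time_s(), manip.finger_overhang, status.read_tool_pos(), status.read_orientation())
for n in ["scene","top","wrist"]:
    f=cams.grab_frame(n); pickle.dump(f,open(f"{n}0.pkl","wb"))
    cv2.imwrite(f"pics/{n}0.png",f["pixels"][:,:,::-1])
    R=np.array(f["R"]);t=np.array(f["t"]);print(n,f["fx"],f["fy"],f["cx"],f["cy"],f["dist_coeffs"],(-R.T@t).round(3),R[2].round(3))
E
```

```text
0.0 0.0726 [0.13319109 0.53337569 0.3033531 ] [[-9.70185981e-01  2.42361343e-01 -3.77192596e-04]
 [ 2.42361615e-01  9.70185371e-01 -1.09278950e-03]
 [ 1.01096806e-04 -1.15162606e-03 -9.99999332e-01]]
scene 359.27431330509046 359.27431330509046 253.12859468246538 195.98539611909092 [-0.05801387  0.          0.          0.          0.        ] [1.007 0.435 0.882] [-0.426 -0.456 -0.782]
top 495.54054703188075 495.54054703188075 249.7868511338814 185.44478864220468 [-0.03983377  0.          0.          0.          0.        ] [ 0.416 -0.     1.355] [ 0.123 -0.007 -0.992]
wrist 328.97412170023824 328.97412170023824 259.0380661632883 186.745995480426 [0.01909168 0.         0.         0.         0.        ] [0.062 0.551 0.374] [ 0.274 -0.07  -0.959]
```

View pics/scene0.png

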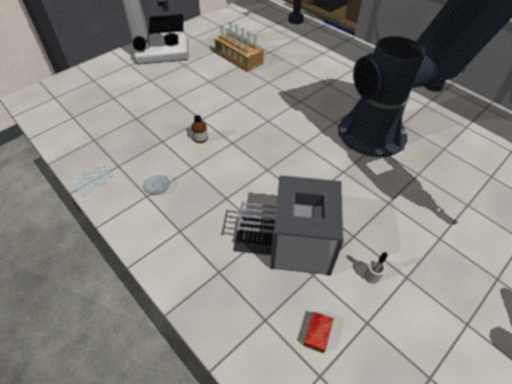

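View pics/top0.png

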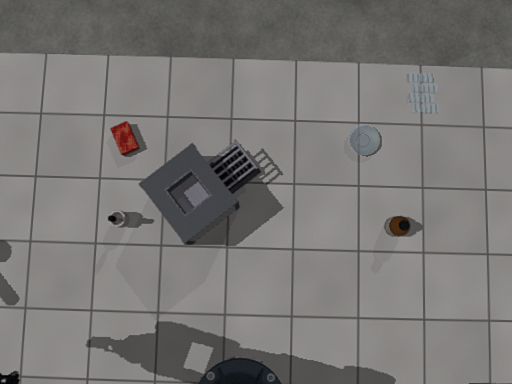

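View pics/wrist0.png

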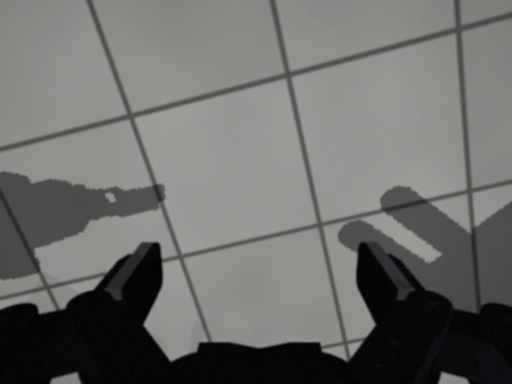

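The top view shows the bin at about (190,193), with the pedal and guard at (236,168) pointing away and to the right. The cup and dropper are at (118,219), the bottle at (399,226), the box at (125,138) and the dish at (365,140). Next I'll measure these with depth and rays.

```bash
cat > h.py <<'E'
import numpy as np, cv2, pickle
def cal(f):
    K=np.array([[f["fx"],0,f["cx"]],[0,f["fy"],f["cy"]],[0,0,1]]);return K,np.array(f["dist_coeffs"]),np.array(f["R"]),np.array(f["t"])
def rays(f,uv):
    K,d,R,t=cal(f);n=cv2.undistortPoints(np.array(uv,float).reshape(-1,1,2),K,d).reshape(-1,2)
    D=np.c_[n,np.ones(len(n))]; return -R.T@t, D@R, D
def onplane(f,uv,z):
    c,d,_=rays(f,uv); return c+d*((z-c[2])/d[:,2])[:,None]
def cloud(f):
    H,W=f["z_map"].shape;u,v=np.meshgrid(np.arange(W),np.arange(H))
    c,d,_=rays(f,np.c_[u.ravel(),v.ravel()]); Z=f["z_map"].ravel()
    P=c+d*Z[:,None]; P[Z==0]=np.nan; return P.reshape(H,W,3)
def proj(f,P):
    K,d,R,t=cal(f);return cv2.projectPoints(np.array(P,float).reshape(-1,3),cv2.Rodrigues(R)[0],t,K,d)[0].reshape(-1,2)
def tri(fa,ua,fb,ub):
    ca,da,_=rays(fa,[ua]);cb,db,_=rays(fb,[ub]);da=da[0]/np.linalg.norm(da);db=db[0]/np.linalg.norm(db)
    s=np.linalg.lstsq(np.c_[da,-db],cb-ca,rcond=None)[0];p=ca+s[0]*da;q=cb+s[1]*db;return (p+q)/2,np.linalg.norm(p-q)
E
python3 - <<'E'
from h import *
for n in ["top","scene"]:
    f=pickle.load(open(n+"0.pkl","rb"));P=cloud(f)
    m=((P[...,2]>.172)&(P[...,2]<.19)&(P[...,0]>.2)&(P[...,1]>-.1)&(P[...,1]<.4)).astype(np.uint8)
    cs,hi=cv2.findContours(m,cv2.RETR_CCOMP,cv2.CHAIN_APPROX_NONE)
    for c,h in zip(cs,hi[0]):
        if cv2.contourArea(c)<80: continue
        q=onplane(f,c.reshape(-1,2),.18)[:,:2].astype(np.float32)
        print(n,"top" if h[3]<0 else "hole",cv2.minAreaRect(q))
    zz=P[...,2]
    for nm,lo,hi2,reg in [("h>0.01",.012,.17,None)]:
        mm=((zz>.012)&(P[...,0]>.25)&(abs(P[...,1])<.6)&(zz<.17)).astype(np.uint8)
        k,l,s,c=cv2.connectedComponentsWithStats(mm)
        for i in range(1,k):
            if s[i,4]>25:
                q=P[l==i];print(n,s[i],np.nanmedian(q,0).round(3),np.nanmin(q,0).round(3),np.nanmax(q,0).round(3))
    im=f["pixels"][:,:,::-1]
    a=im[185:250,80:150] if n=="top" else im[235:295,350:410]
    b=im[130:220,190:290] if n=="top" else im[190:270,220:300]
    for j,x in enumerate((a,b)): x=cv2.resize(x,(500,int(500*x.shape[0]/x.shape[1])),interpolation=cv2.INTER_CUBIC);cv2.imwrite(f"pics/{n}crop{j}.png",x)
E
python3 - <<'E'
import cv2,numpy as np
ims=[cv2.resize(cv2.imread(f"pics/{a}.png"),(400,300)) for a in ("topcrop0","topcrop1","scenecrop0","scenecrop1")]
cv2.imwrite("pics/m1.png",np.vstack([np.hstack(ims[:2]),np.hstack(ims[2:])]))
E
```

```text
top top ((0.5398684740066528, 0.13872499763965607), (0.18265701830387115, 0.1631702184677124), 39.788997650146484)
top hole ((0.5405756831169128, 0.13843680918216705), (0.07651261985301971, 0.07841173559427261), 39.90766143798828)
top [110 121  30  35 587] [0.701 0.335 0.03 ] [0.655 0.297 0.012] [0.748 0.376 0.039]
top [348 124  32  31 301] [ 0.72  -0.328  0.015] [ 0.678 -0.365  0.012] [ 0.764 -0.276  0.024]
top [ 207  140   50   54 1209] [0.625 0.037 0.051] [ 0.559 -0.024  0.012] [0.687 0.101 0.118]
top [167 172  42  41 891] [0.545 0.144 0.131] [0.496 0.094 0.013] [0.606 0.191 0.17 ]
top [184 203  55  42 311] [0.47  0.083 0.098] [0.418 0.018 0.012] [0.521 0.143 0.169]
top [108 210  21  18 236] [0.477 0.332 0.054] [0.458 0.314 0.012] [0.501 0.356 0.126]
top [385 216  26  21 436] [ 0.479 -0.397  0.069] [ 0.454 -0.434  0.012] [ 0.507 -0.378  0.105]
scene top ((0.5442807078361511, 0.14093883335590363), (0.18634647130966187, 0.16120082139968872), 39.629512786865234)
scene hole ((0.5436441898345947, 0.13949844241142273), (0.07491643726825714, 0.07499433308839798), 39.76966857910156)
scene [191 115  17  27 330] [ 0.493 -0.39   0.059] [ 0.458 -0.426  0.012] [ 0.512 -0.374  0.1  ]
scene [143 173  27  20  67] [ 0.715 -0.347  0.014] [ 0.679 -0.363  0.012] [ 0.767 -0.307  0.017]
scene [294 194  30  25 616] [0.519 0.124 0.133] [0.45  0.071 0.065] [0.562 0.184 0.17 ]
scene [ 237  201  106   73 3321] [0.619 0.161 0.094] [ 0.559 -0.022  0.012] [0.689 0.261 0.17 ]
scene [365 252  22  31 390] [0.486 0.341 0.048] [0.463 0.318 0.013] [0.505 0.36  0.123]
scene [304 312  30  40 792] [0.708 0.341 0.03 ] [0.657 0.301 0.012] [0.751 0.379 0.035]
```

View pics/m1.png

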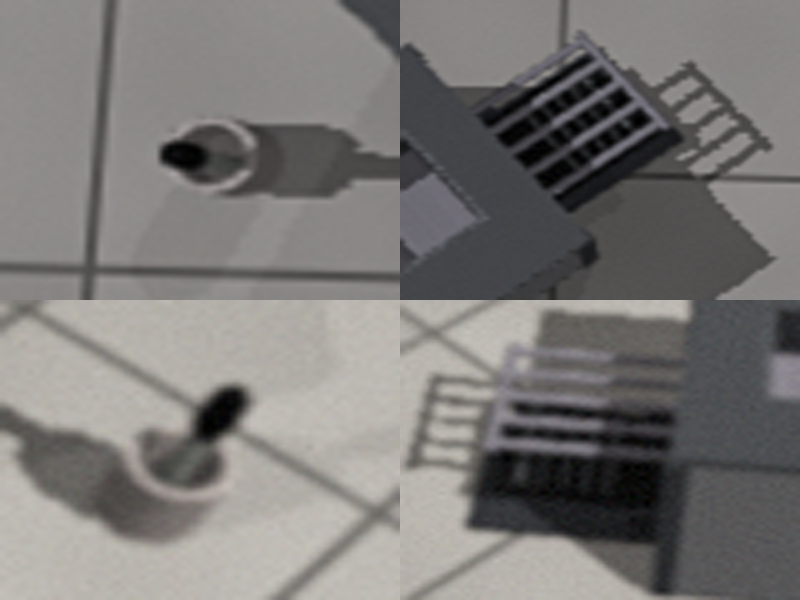

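```bash
python3 - <<'E'
from h import *
F={n:pickle.load(open(n+"0.pkl","rb")) for n in("top","scene")}
B={}
for n,(x0,y0,x1,y1) in {"top":(100,208,130,232),"scene":(360,245,395,285)}.items():
    f=F[n];im=f["pixels"][y0:y1,x0:x1].astype(int);P=cloud(f)[y0:y1,x0:x1]
    m=(im.max(2)<45).astype(np.uint8);k,l,s,c=cv2.connectedComponentsWithStats(m)
    i=1+np.argmax(s[1:,4]);B[n]=c[i]+[x0,y0];print(n,s[i],B[n])
    q=P[l==i];print(" bulb cloud",np.nanmedian(q,0).round(4),np.nanmax(q,0).round(4))
    # bulb extents along principal axis
    yx=np.argwhere(l==i)[:,::-1]+[x0,y0];print(' ext',yx.min(0),yx.max(0))
    w=(((im.min(2)>150) if n=="top" else (im.min(2)>180))&(abs(P[...,2]-.055)<.008));yx=np.argwhere(abs(P[...,2]-.055)<.006)[:,::-1]
    pts=P[abs(P[...,2]-.055)<.006];pts=pts[(pts[:,1]<.36)];c0,r=cv2.minEnclosingCircle(pts[:,:2].astype(np.float32));print(" rim",len(pts),c0,r,pts.mean(0).round(4))
b,e=tri(F["top"],B["top"],F["scene"],B["scene"]);print("bulb centre",b,e)
for n in F: print(n,onplane(F[n],[B[n]],.098))
E
```

```text
top [ 8  8  9  6 40] [112.075 218.275]
 bulb cloud [0.4765 0.3325 0.116 ] [0.483  0.3417 0.1257]
 ext [108 216] [116 221]
 rim 90 (0.47985342144966125, 0.33615872263908386) 0.02242542989552021 [0.4796 0.3328 0.0552]
scene [20  8  6 10 40] [382.45  257.375]
 bulb cloud [0.4853 0.3401 0.1106] [0.4886 0.3446 0.1227]
 ext [380 253] [385 262]
 rim 100 (0.48357152938842773, 0.3389221131801605) 0.02259228751063347 [0.4857 0.3398 0.0536]
bulb centre [0.4769909  0.33801583 0.09680125] 0.0008636506804217593
top [[0.47712873 0.33729852 0.098     ]]
scene [[0.47753838 0.33852359 0.098     ]]
```

```bash
python3 - <<'E'
from plant import manip, fingers, planner, cams, job, status
from h import *
R=np.array([[-.970,.2425,0],[.2425,.970,0],[0,0,-1.]]);U,_,V=np.linalg.svd(R);R=U@V
manip.move_ptp([.478,.338,.30],R)
print(status.read_time_s(),status.read_tool_pos(),np.linalg.det(R))
f=cams.grab_frame("wrist");pickle.dump(f,open("wrist1.pkl","wb"))
cv2.imwrite("pics/wrist1.png",f["pixels"][:,:,::-1])
print(-np.array(f["R"]).T@f["t"])
P=cloud(f)
m=(f["pixels"].max(2)<60)&(P[...,2]>.085)&(P[...,2]<.14)
q=P[m];print(m.sum(),np.median(q,0) if m.sum() else None)
E
```

```text
1.625 [0.47737188 0.33872064 0.30002332] 1.0
[0.40657434 0.3560611  0.37090016]
1369 [0.47232096 0.25391087 0.1131201 ]
```

View pics/wrist1.png

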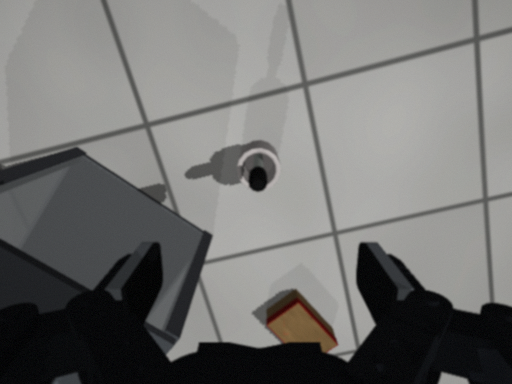

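```bash
python3 - <<'E'
from h import *
f=pickle.load(open("wrist1.pkl","rb"));im=f["pixels"][:,:,::-1][130:210,215:305]
cv2.imwrite("pics/w1c.png",cv2.resize(im,None,fx=7,fy=7,interpolation=cv2.INTER_CUBIC))
m=(im.max(2)<40).astype(np.uint8);k,l,s,c=cv2.connectedComponentsWithStats(m);i=[j for j in range(1,k) if abs(c[j][0]-43)<8 and s[j,4]>40][0]
print(s[i],c[i]+[215,130]);uv=c[i]+[215,130]
ys,xs=np.nonzero(l==i);print('ext',xs.min()+215,xs.max()+215,ys.min()+130,ys.max()+130)
print("on .098",onplane(f,[uv],.098),'on .118 top-ish')
t=pickle.load(open("top0.pkl","rb"));sc=pickle.load(open("scene0.pkl","rb"))
print("tri w/top",tri(f,uv,t,[112.075,218.275]),"tri w/scene",tri(f,uv,sc,[382.45,257.375]))
P=cloud(f)[130:210,215:305];r=P[(abs(P[...,2]-.055)<.003)];r=r[np.hypot(*(r[:,:2]-[.481,.337]).T)<.027]
c0,rr=cv2.minEnclosingCircle(r[:,:2].astype(np.float32));print("rim",len(r),c0,rr)
print(np.nanmedian(P[l==i],0))
E
```

```text
[ 34  37  18  23 336] [257.55357143 178.11011905]
ext 249 266 167 189
on .098 [[0.47668496 0.33710853 0.098     ]] on .118 top-ish
tri w/top (array([0.47693872, 0.33721429, 0.09782015]), np.float64(0.00046974169375218816)) tri w/scene (array([0.47688173, 0.33772096, 0.09702647]), np.float64(0.001359165744330182))
rim 543 (0.4789397418498993, 0.33739805221557617) 0.021954085677862167
[0.47183549 0.3383133  0.11712722]
```

View pics/w1c.png

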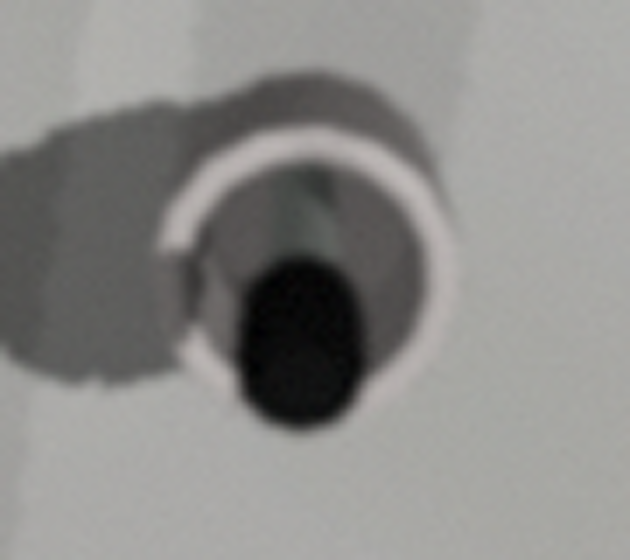

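```bash
python3 - <<'E'
from plant import manip, fingers, planner, cams, job, status
from h import *
fingers.move_gripper(0.6)
manip.move_linear([.477,.3375,.152],speed=.12,max_force=8)
print(status.read_tool_pos(),status.read_force())
fingers.move_gripper(0.0,grasp_force=20)
print(status.read_gripper_width())
manip.move_linear([.477,.3375,.262],speed=.08)
manip.move_linear([.477,.3375,.375],speed=.15)
print(status.read_gripper_width(),status.read_time_s(),status.read_force())
for n in("wrist","scene","top"):
    f=cams.grab_frame(n);pickle.dump(f,open(n+"2.pkl","wb"));cv2.imwrite(f"pics/{n}2.png",f["pixels"][:,:,::-1])
a=cv2.imread("pics/scene2.png")[130:330,290:512];b=cv2.imread("pics/wrist2.png")
cv2.imwrite("pics/m2.png",np.hstack([cv2.resize(a,(400,360)),cv2.resize(b,(400,360))]))
E
```

```text
[0.47728892 0.33767545 0.15269501] [0.44699621 0.38471712 0.02649551]
0.17845617631316316
0.17719196017274094 6.325 [-1.03680095  1.10067187 -0.43331476]
```

View pics/m2.png

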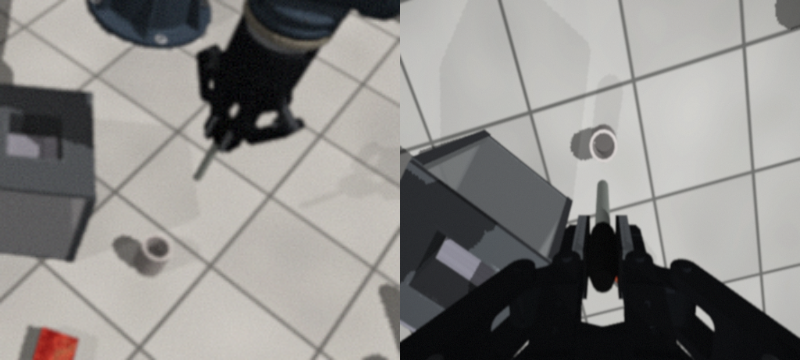

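```bash
python3 - <<'E'
from h import *
w=pickle.load(open("wrist2.pkl","rb"));s=pickle.load(open("scene2.pkl","rb"));t=pickle.load(open("top2.pkl","rb"))
print(tri(w,[258.6,196.5],s,[399.5,228.5]))
for v in([.477,.3375,.223],[.477,.3375,.321]): print(proj(w,v),proj(s,v),proj(t,v))
a=cv2.resize(w["pixels"][180:330,190:330,::-1],None,fx=3,fy=3);b=cv2.resize(s["pixels"][190:250,380:440,::-1],(400,450))
cv2.imwrite("pics/m3.png",np.hstack([cv2.resize(a,(400,450)),b]))
E
```

```text
(array([0.47521346, 0.33776126, 0.22532091]), np.float64(0.002033909930156285))
[[260.22829131 197.44629129]] [[398.23251986 229.18453746]] [[ 97.55484082 215.20993326]]
[[260.66195209 269.85839409]] [[413.69002438 202.07163927]] [[ 83.836257   212.24742646]]
```

View pics/m3.png

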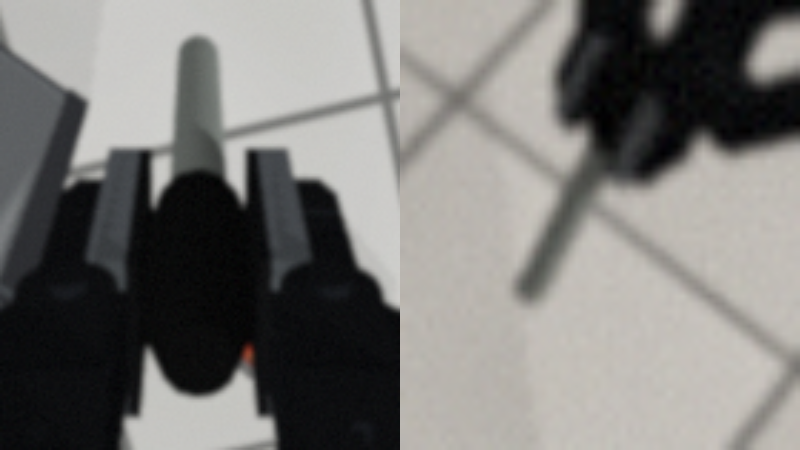

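```bash
python3 - <<'E'
from plant import manip, fingers, planner, cams, job, status
from h import *
manip.move_linear([.542,.139,.375],speed=.15)
print(status.read_gripper_width())
print(manip.move_linear([.542,.139,.300],speed=.1,max_force=5))
print(manip.move_linear([.542,.139,.284],speed=.03,max_force=3))
print(status.read_tool_pos(),status.read_force(),status.read_time_s())
f=cams.grab_frame("scene");cv2.imwrite("pics/s3.png",cv2.resize(f["pixels"][130:280,230:430,::-1],(800,600)))
E
```

```text
0.17619605247794695
False
False
[0.54205923 0.13900505 0.28406285] [ 0.15392817 -0.86562416  1.02730249] 9.6
```

View pics/s3.png

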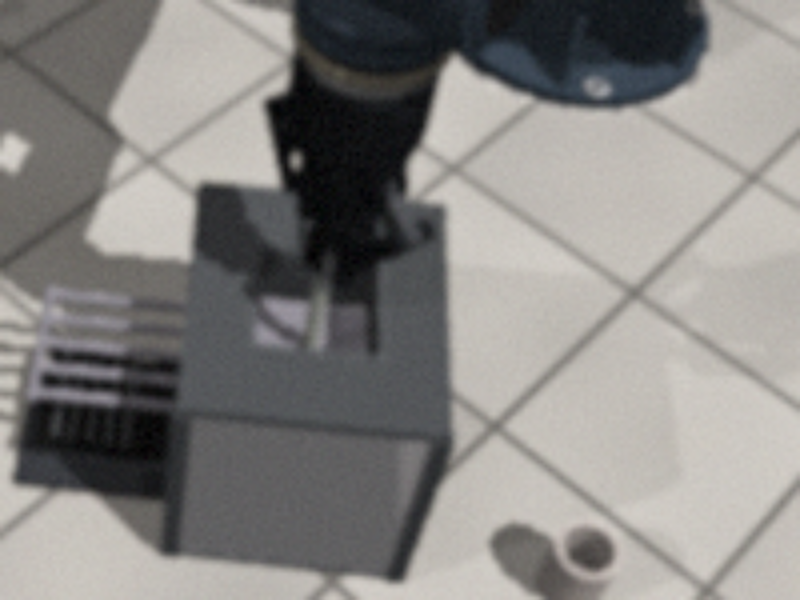

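```bash
python3 - <<'E'
from plant import manip, fingers, planner, cams, job, status
from h import *
fingers.move_gripper(0.35); fingers.move_gripper(1.0)
manip.move_linear([.542,.139,.40],speed=.1)
print(status.read_time_s())
for n in("scene","top"):
    f=cams.grab_frame(n);pickle.dump(f,open(n+"4.pkl","wb"))
y=2.265;u=np.array([np.cos(y),np.sin(y),0]);v=np.array([-np.sin(y),np.cos(y),0]);C=np.array([.542,.139,0]);Z=np.array([0,0,1.])
out=[]
for n,(x0,y0,x1,y1) in {"scene":(220,160,360,280),"top":(130,130,270,250)}.items():
    f=pickle.load(open(n+"4.pkl","rb"));s=4 if 0 else 2.85*1
    im=cv2.resize(f["pixels"][y0:y1,x0:x1,::-1],(400,343),interpolation=cv2.INTER_CUBIC)
    pts=[C-.174*u+a*v+.106*Z for a in(-.044,0,.044)]+[C+a*u+b*v+.18*Z for a in(-.08,.08) for b in(-.09,.09)]+[C-.174*u+a*v+.048*Z for a in(-.04,.04)]
    for p in proj(f,pts): cv2.circle(im,tuple(int(k) for k in ((p-[x0,y0])*400/140)),2,(0,0,255),-1)
    out.append(im)
cv2.imwrite("pics/m4.png",np.hstack(out))
th=np.pi/4;zt=np.sin(th)*u-np.cos(th)*Z;nn=np.cos(th)*u+np.sin(th)*Z
for sg in(1,-1):
    xt=sg*nn;yt=np.cross(zt,xt);R=np.c_[xt,yt,zt]
    for back in(0,.12):
        tip=C-.158*u+.058*Z-back*zt
        print(sg,back,tip-.0726*zt,planner.solve_ik(tip-.0726*zt,R))
E
```

```text
11.8333
1 0 [ 0.67592762 -0.02188795  0.10933595] [-0.22434708  1.03487879  1.08219298  0.44665636  1.68385933 -1.02163775]
1 0.12 [ 0.73021421 -0.08710272  0.19418877] [-0.28573491  1.07513859  0.77613655  0.43756666  1.94823515 -0.95716872]
-1 0 [ 0.67592762 -0.02188795  0.10933595] [-0.22434708  1.03487879  1.08219298  0.44665636  1.68385933  2.1199549 ]
-1 0.12 [ 0.73021421 -0.08710272  0.19418877] [-0.28573491  1.07513859  0.77613655  0.43756666  1.94823515  2.18442394]
```

View pics/m4.png

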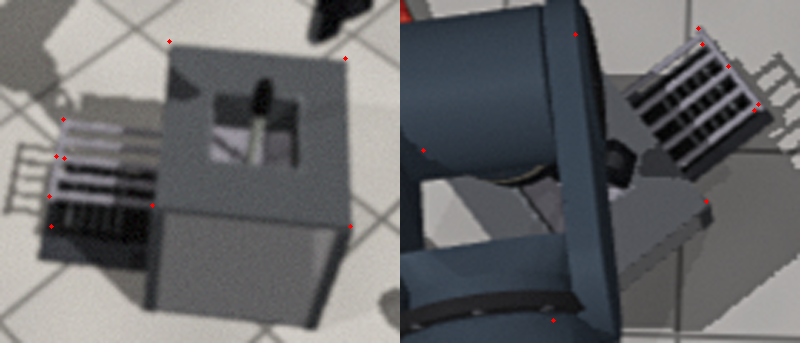

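Released: the dropper stands upright in the hopper (bulb near (262,98) in the left crop). I'll check the guard and pedal position in a closer crop before pressing.

```bash
python3 - <<'E'
from h import *
y=2.265;u=np.array([np.cos(y),np.sin(y),0]);v=np.array([-np.sin(y),np.cos(y),0]);C=np.array([.542,.139,0]);Z=np.array([0,0,1.])
out=[]
for n,(x0,y0,w) in {"scene0":(228,195,55),"top0":(205,135,60)}.items():
    f=pickle.load(open(n+".pkl","rb"));s=400/w
    im=cv2.resize(f["pixels"][y0:y0+w,x0:x0+w,::-1],(400,400),interpolation=cv2.INTER_NEAREST)
    for a in(-.044,0,.044):
        p=proj(f,C-.174*u+a*v+.106*Z)[0];cv2.circle(im,tuple(int(k) for k in ((p+.5-[x0,y0])*s)),3,(0,0,255),-1)
    for a in(-.04,.04):
        p=proj(f,C-.174*u+a*v+.049*Z)[0];cv2.circle(im,tuple(int(k) for k in ((p+.5-[x0,y0])*s)),3,(0,255,0),-1)
    out.append(im)
    P=cloud(f);q=P[(P[...,2]>.098)&(P[...,2]<.118)&(P[...,0]>.59)&(P[...,1]<.09)&(P[...,1]>-.1)]-C
    q=q[q@u<-.1]
    print(n,len(q),"u",np.percentile(q@u,[0,2,5,50]).round(4),"v",np.percentile(q@v,[0,5,50,95,100]).round(4),"z",np.median(q[:,2]))
cv2.imwrite("pics/m5.png",np.hstack(out))
E
```

```text
scene0 401 u [-0.1763 -0.1752 -0.1742 -0.1439] v [-0.0463 -0.0423 -0.0019  0.04    0.0446] z 0.10863028494510374
top0 440 u [-0.1762 -0.1753 -0.1743 -0.1461] v [-0.0438 -0.0399  0.0005  0.0425  0.0475] z 0.10934528509387031
```

View pics/m5.png

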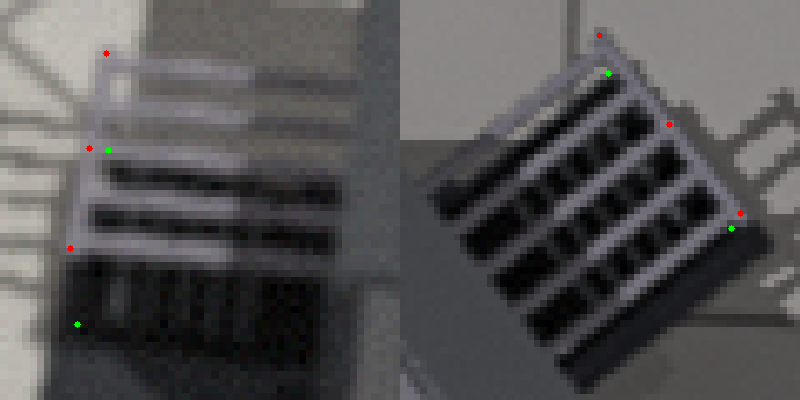

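```bash
cat > g.py <<'E'
from h import *
y=2.265;u=np.array([np.cos(y),np.sin(y),0]);v=np.array([-np.sin(y),np.cos(y),0]);C=np.array([.542,.139,0]);Z=np.array([0,0,1.])
th=np.pi/4;zt=np.sin(th)*u-np.cos(th)*Z;nn=np.cos(th)*u+np.sin(th)*Z
R=np.c_[nn,np.cross(zt,nn),zt]
def tcp(tu,tz,back=0): return C+tu*u+tz*Z-(back+.0726)*zt
E
python3 - <<'E'
from plant import manip, fingers, planner, cams, job, status
from g import *
fingers.move_gripper(0.0,grasp_force=20)
manip.move_linear([.62,.0,.42],speed=.2)
w=tcp(-.158,.058,.12)+[0,0,.18]
print(w,planner.solve_ik(w,R))
manip.move_ptp(w,R)
manip.move_linear(tcp(-.158,.058,.12),speed=.12)
print(status.read_time_s(),status.read_gripper_width(),status.read_tool_pos()-tcp(-.158,.058,.12),status.read_force())
o=[]
for n in("scene","wrist"):
    f=cams.grab_frame(n);pickle.dump(f,open(n+"6.pkl","wb"));o.append(cv2.resize(f["pixels"][:,:,::-1],(400,300)))
f=pickle.load(open("scene6.pkl","rb"));o.append(cv2.resize(f["pixels"][160:280,220:380,::-1],(400,300)));o.append(cv2.resize(cams.grab_frame("top")["pixels"][:,:,::-1],(400,300)))
cv2.imwrite("pics/m6.png",np.vstack([np.hstack(o[:2]),np.hstack(o[2:])]))
E
```

```text
[ 0.73021421 -0.08710272  0.37418877] [-0.28573491  0.96031302  0.58124962  0.5189606   2.2238866  -0.79383082]
16.0917 -0.003147993358120714 [ 2.15870750e-04 -4.22885785e-05  8.03146001e-04] [ 0.22107589 -0.25025046 -0.21604023]
```

View pics/m6.png

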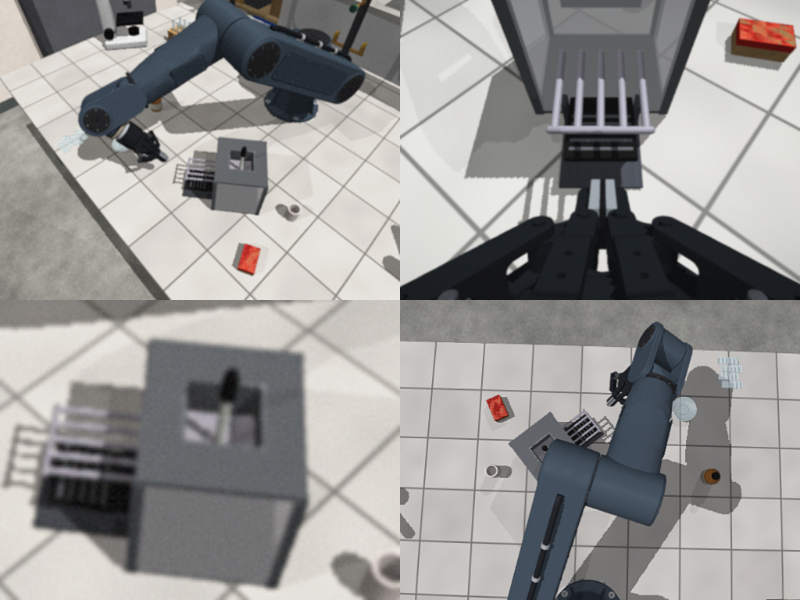

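The closed fingers are lined up in front of the guard (wrist view: fingers at about (600,190), cross wire at (600,128)). The dropper is still upright in the hopper. Now I'll enter and press.

```bash
python3 - <<'E'
from plant import manip, fingers, planner, cams, job, status
from g import *
h=manip.move_linear(tcp(-.160,.060),speed=.06,max_force=5)
print("enter",h,status.read_tool_pos()-tcp(-.160,.060),status.read_force())
o=[]
f=cams.grab_frame("wrist");o.append(cv2.resize(f["pixels"][:,:,::-1],(400,300)))
if not h:
    F0=status.read_force()
    for z in (.052,.046,.040):
        h=manip.move_linear(tcp(-.160,z),speed=.02,max_force=12);print(z,h,status.read_tool_pos()-tcp(-.160,z),status.read_force()-F0)
        if h: break
f=cams.grab_frame("wrist");o.append(cv2.resize(f["pixels"][:,:,::-1],(400,300)))
print(status.read_time_s())
cv2.imwrite("pics/m7.png",np.hstack(o))
E
```

```text
enter False [ 0.00013456 -0.00013368  0.00017153] [ 0.13847778 -1.14543113  0.49794574]
0.052 False [ 3.38997728e-05 -6.64576767e-05  1.30647811e-04] [-0.37304444 -0.72663283  2.80886624]
0.046 False [ 9.05673764e-05 -5.16608830e-05 -6.12312246e-06] [ 2.16771217 -1.7067477   3.60629349]
0.04 False [ 0.00016903 -0.00015315  0.00017962] [ 1.54125624 -2.26607677  5.47395221]
19.8917
```

View pics/m7.png

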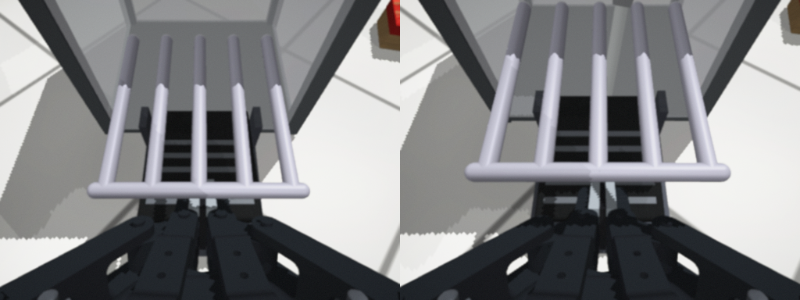

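```bash
python3 - <<'E'
from plant import manip, fingers, planner, cams, job, status
from g import *
z=.040
while z>.022:
    z-=.0015 if z>.032 else .0007
    h=manip.move_linear(tcp(-.160,z),speed=.02,max_force=8)
    F=status.read_force();print(round(z,4),h,(status.read_tool_pos()-tcp(-.160,z)).round(4),F.round(2))
    if h or F[2]>14.5: break
manip.dwell(.5)
print(status.read_force(),status.read_time_s())
o=[]
for n in("wrist","scene"):
    f=cams.grab_frame(n);pickle.dump(f,open(n+"8.pkl","wb"));p=f["pixels"][:,:,::-1]
    o.append(cv2.resize(p if n=="wrist" else p[160:280,220:380],(400,300)))
cv2.imwrite("pics/m8.png",np.hstack(o))
E
```

```text
0.0385 False [ 0.0002 -0.0002  0.0003] [ 1.94 -3.55  5.58]
0.037 False [ 0.0002 -0.0002  0.0004] [ 1.69 -3.61  6.29]
0.0355 False [ 0.0002 -0.0001  0.0004] [ 0.67 -3.42  6.57]
0.034 False [ 0.0001 -0.0001  0.0004] [ 2.35 -3.23  6.54]
0.0325 False [ 0.0001 -0.0001  0.0005] [ 1.72 -3.09  8.08]
0.031 False [ 0.0001 -0.      0.0005] [ 1.17 -2.52  7.45]
0.0303 False [ 0.0001 -0.      0.0006] [ 0.78 -2.07  8.26]
0.0296 False [0.0001 0.     0.0006] [ 0.82 -2.5   8.56]
0.0289 False [0.     0.0001 0.0006] [ 0.42 -2.55  7.82]
0.0282 False [0.0001 0.0001 0.0011] [-0.59 -3.11 11.66]
0.0275 False [0.0001 0.0001 0.0016] [-0.2  -3.1  13.84]
0.0268 False [0.0001 0.0001 0.0021] [-1.77 -3.2  17.67]
[-1.18788778 -2.44196324 18.44786765] 23.3917
```

View pics/m8.png

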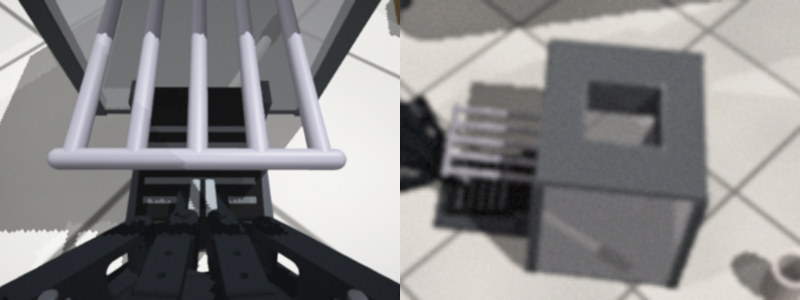

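The stop is reached: force climbed from about 8 N to 18 N over the last 2 mm. The hopper is empty and the dropper is visible lying in the bin, near (590,245). Backing off now.

```bash
python3 - <<'E'
from plant import manip, fingers, planner, cams, job, status
from g import *
manip.move_linear(tcp(-.160,.060),speed=.03)
print(status.read_force())
manip.move_linear(tcp(-.160,.060,.13),speed=.1)
manip.move_linear(tcp(-.160,.060,.13)+[0,0,.15],speed=.15)
manip.dwell(.5)
print(status.read_force(),status.read_time_s())
o=[]
for n in("wrist","scene","top"):
    f=cams.grab_frame(n);pickle.dump(f,open(n+"9.pkl","wb"));p=f["pixels"][:,:,::-1]
    if n=="scene": o.append(cv2.resize(p[160:280,220:380],(400,300)))
    o.append(cv2.resize(p,(400,300)))
cv2.imwrite("pics/m9.png",np.vstack([np.hstack(o[:2]),np.hstack(o[2:])]))
a=pickle.load(open("scene0.pkl","rb"));b=pickle.load(open("scene9.pkl","rb"))
d=cv2.absdiff(a["pixels"],b["pixels"]).max(2)
for nm,(x0,y0,x1,y1) in dict(cup=(360,262,392,290),bottle=(185,110,215,148),box=(298,305,340,358),pedal=(232,228,274,256)).items(): print(nm,d[y0:y1,x0:x1].mean())
ta=pickle.load(open("top0.pkl","rb"));tb=pickle.load(open("top9.pkl","rb"))
for f in (a,b,ta,tb):
    P=cloud(f);z=P[...,2]
    for nm,c,h in(("cup",[.48,.337],.03),("bottle",[.48,-.395],.05),("box",[.7,.336],.02),("dish",[.72,-.32],.01)):
        q=P[(z>h)&(np.hypot(P[...,0]-c[0],P[...,1]-c[1])<.06)&(z<.11)]; print(nm,len(q),np.median(q,0).round(3) if len(q) else None,end="; ")
    # pedal surface in front region
    print()
from scipy import stats
for n in("scene0","scene8","scene9"):
    P=cloud(pickle.load(open(n+".pkl","rb")));q=P-C;m=(q@u<-.15)&(q@u>-.175)&(abs(q@v)<.04)&(q[...,2]<.07)&(q[...,2]>.01)
    print(n,m.sum(),np.median(q[m][:,2]) if m.sum() else None)
E
```

```text
[-0.34347052  0.69782764  0.50629159]
[ 0.4172969  -0.2518853   0.22815802] 27.85
cup 29.610491071428573
bottle 54.51578947368421
box 29.524258760107816
pedal 13.644557823129253
cup 270 [0.486 0.341 0.052]; bottle 200 [ 0.491 -0.394  0.069]; box 769 [0.707 0.34  0.03 ]; dish 151 [ 0.712 -0.335  0.013]; 
cup 225 [0.487 0.339 0.048]; bottle 203 [ 0.491 -0.395  0.07 ]; box 774 [0.707 0.34  0.03 ]; dish 155 [ 0.714 -0.338  0.013]; 
cup 158 [0.476 0.331 0.054]; bottle 350 [ 0.48  -0.4    0.072]; box 559 [0.702 0.336 0.03 ]; dish 459 [ 0.721 -0.326  0.014]; 
cup 155 [0.48  0.336 0.053]; bottle 346 [ 0.48  -0.4    0.073]; box 563 [0.702 0.336 0.03 ]; dish 272 [ 0.717 -0.341  0.014]; 
scene0 157 0.047975969338597824
scene8 179 0.025911765065497305
scene9 157 0.04783825872101477
```

View pics/m9.png

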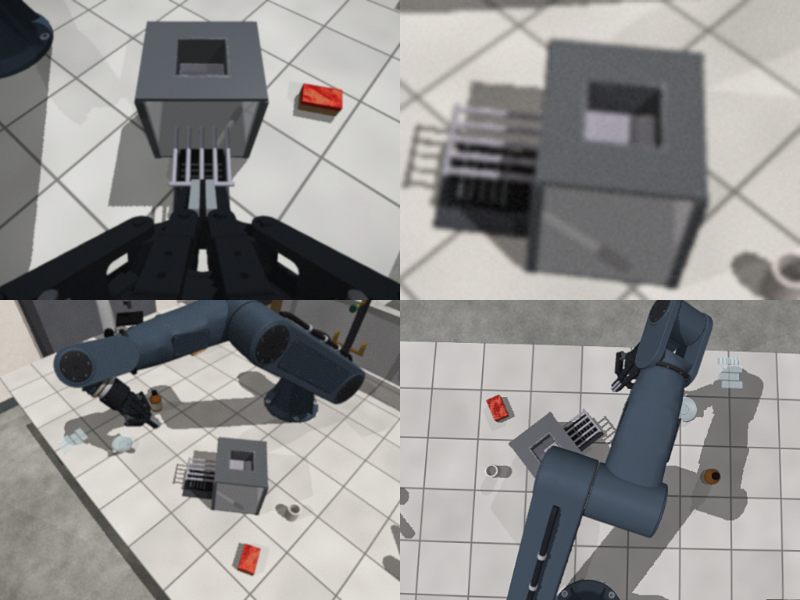

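The dropper lies in the bin and the hopper is empty with the flap closed. The pedal is back up (pad at 48 mm; it was 26 mm when pressed). The bystanders have not moved. The dish differs only in the top view, where the arm partly hides it. The robot is clear of everything.

```bash
python3 - <<'E'
from plant import job,status
job.close_job();print(status.read_time_s())
E
```

```text
the job is handed in; nothing more can be done
the job is handed in; nothing more can be done
```

The used dropper is in the bin, and the job was handed in at about 28 s of the 72 s allowed.

- **Dropper:** I gripped it by the bulb at 20 N, lifted it out of the cup and stood it upright in the hopper.
- **Pedal:** I went in under the guard with closed fingers at 45° and pressed about 7–9 mm outboard of the marked point, to keep the gripper clear of the guard wire. The force rose from about 8 N to 18 N at the stop. I held it there for about half a second, then let the pedal come back up.

**Last checks:**
- **Bin:** The dropper is visible inside, the hopper is empty and the flap is closed.
- **Pedal height:** The pad read 48 mm afterwards, the same as before; it read 26 mm when pressed.
- **Bottle and slide box:** Their measured positions changed by 1 mm at most.
- **Cup:** It is still standing. Its readings shifted by up to about 6 mm, and I put that down to the dropper no longer being in the measured region, not to the cup moving.
- **Dish:** It read about 3 mm off in the scene view and about 15 mm off in the top view, where the arm hides part of it. Nothing came near it.

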